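# Open the guillotine's paper stop out to its end stop

### The job

Set the paper guillotine for its widest sheet: with a fingertip press the red release button on top of the black paper stop and keep it held down while you slide the stop along its ruler rail, away from the blade, until it is fully home against the end stop; then let the button spring up so that the stop is locked there. Nothing needs force, gripping or lifting; leave the other things on the table as they are.

Things in the scene. Friction and masses are not known exactly. Their poses are not given: they have to be found in the camera images.
- guillotine: Paper guillotine, fixed: grey board with white grid, 300 (x) by 390 mm (y), top 24 mm above the table. Origin under its middle at table height; x away from the operator, y to the left. Latched blade with clear guard (58 mm high) on the right (-y) edge. Ruler rail parallel to y at x = +105 mm, top at 36 mm, with a black end stop block (14 mm long, 46 mm wide, top at 50 mm) at each end.
- stop (a joint): Paper stop along the rail (m): 0 near the blade, growing along the guillotine's +y (away from the blade) to 0.240, hard against the outer end stop. Black saddle 60 mm long (along the rail), 52 mm wide, top 52 mm above the table; an aluminium bar 10 mm thick reaches 80 mm from it over the board towards the operator. Unlocked it slides with about 1 N of drag; locked it cannot be pushed along.
- release (a joint): Press of the red release button (m): 0 up (locked), 0.006 fully down. Straight down against a spring: 3 N to start, 5 N fully down. A pawl on it sits in a rack of 8 mm pitch, so up it locks the stop with under 1 mm of play either way; it is clear of the rack from 0.0042 on, and drops in again wherever the button is let up. Fully down, the button still stands 4 mm above the saddle.
- button_top (a point): Centre of the button's pressing face, moving with button and stop; 62 mm above the table when up. Red button 42 mm long (along the rail), 28 mm wide; at each end along the rail a lip 5 mm thick rises 3.5 mm above the face, with 32 mm between the lips. Axes as the guillotine's: y along the rail, away from the blade.
- home (a point): Fixed point on the guillotine: where button_top is, button up, when the stop is fully home against the outer end stop. Axes as the guillotine's.
- glue_a: Bystander: small white glue bottle with a pink band and white nozzle cap, 32 mm across, 99 mm high, standing behind the guillotine's rail. Origin under its middle.
- glue_b: Bystander: small white glue bottle with a red nozzle cap, 32 mm across, 99 mm high, standing behind the guillotine's rail. Origin under its middle.
- punch: Bystander: teal craft punch, 52 by 42 mm, 41 mm high, on the near part of the guillotine's board, out of the stop's way. Origin under its middle.
- folder: Bystander: cream bone folder (flat creasing tool), about 115 by 19 mm, 4 mm thick, lying on the near part of the board, out of the stop's way. Origin at its underside, near the middle.
- scissors: Bystander: scissors with black handles, about 160 mm long, 10 mm high, lying on the table. Origin at their underside beside the pivot.
- tape: Bystander: roll of white tape lying flat, 100 mm across, 19 mm high. Origin under its middle.
- bowl: Bystander: glass bowl of beads, 100 mm across, 85 mm high. Origin under its middle.

How it is judged:
By the outcome, as a careful person would: the job done as asked, in the order asked, and still so for the second after the job is handed in, with the robot touching nothing.
It also fails if it takes over 38 s, if anything falls off the work surface, if the arm or the gripper's body presses on something with over 40 N, if the wrist force passes 120 N, or if a joint passes its speed limit or range.

### The arm

A 7-joint arm with a two-finger parallel gripper is mounted at the origin on the work surface. World frame = base frame: x ahead of the robot, y to its left, z up, the work surface at z = 0. Lengths are in m, angles in rad, forces in N, time in s.
With the tool pointing down it reaches from about 0.425 to 1.025 m from the base axis. Payload 9.4 kg.
Tool frame: the origin (TCP) lies midway between the tips of the shut fingers; the grasp point (between the pads) lies 19 mm behind it (bot.grip_point_offset is the distance from the TCP to the grasp point, in m); y points along the fingers, x is the direction in which the jaws open and shut, and the axes are right-handed (so a half turn about y gives the same grasp; the last joint's range is limited). The gripper opens to 85 mm and grips with 20 to 120 N. Pads are 22 mm wide; open, the fingers measure 114 mm over their backs; the gripper's body (76 mm by 85 mm) begins 54 mm behind the grasp point. The pads swing forward as they close: fully open they stand 13 mm farther back than shut.
Start: joints at [1.15, 0.599, -0.003, 1.599, 0.002, 0.943, -0.08], TCP at [0.244, -0.683, 0.231] pointing down, gripper open.
Joint ranges: [-2.57, 2.57], [-0.35, 1.97], [-1.29, 1.29], [0.11, 2.56], [-1.05, 4.19], [0.11, 1.86], [-2.63, 2.63]. Speed limits (rad/s): [2.22, 2.22, 3.01, 3.01, 3.14, 3.14, 3.14].

### API

Orientations are given as a unit quaternion [x, y, z, w].
In Python, from plant import bot, capture, camera_model gives the robot as it stands. The module is installed in compiled form; this text tells all that it offers.
- The arm moves only by the tool send_rows, never from a script. Its argument "steps" is a list of rows, each a list of 3 entries, a list of its own where there are three numbers: the shift along the tool's x, y, z in units of 6 cm (1.0 is 6 cm), then the turn, a rotation vector about the tool's x, y, z in units of 4 degrees (1.0 is 4 degrees), then the opening, from 0 (shut) to 1 (fully open). A call has 1 to 5 rows; each row shifts and turns the commanded pose from where the row before left it, along the tool's axes as they then stand; what a row does not reach is not made up. A row lasts 1/8 s, in which the tool goes at most 62.5 mm and 10.7 degrees, less where a joint would pass 70% of its speed; a pose out of reach is approached as far as the arm can. A call with a number of a shift or a turn outside -1 to 1 is refused whole. A call with a gripper value outside its range is refused whole. The fingers move at their own pace and stop on an object; the grip force is fixed at half the most. Time passes only in rows, so rows that do not move let the fingers close. It gives the time, the measured TCP pose, the force and the opening at its end, in the units of the state.
- bot.get_obs(): the state, without advancing time (a new reading comes with each control period).
- capture(name): name is "scene" or "side" or "wrist"; returns the picture (420x560x3 uint8, red, green, blue); there is no depth.
- camera_model(name): a dict with "camera_matrix" (3x3 intrinsics, pixels), "eye" and "orientation" of the camera in the world; the wrist camera has in their place "T_tool_cam" (4x4, takes a point from camera to tool coordinates, whose origin is the TCP and whose axes are the tool frame's). Camera axes: x right, y down, z forward; pixel columns grow to the right and rows downward; lengths in m; the calibration is good to about 2 mm. The wrist camera is an equidistant fisheye: a pixel r from the principal point sees the ray r / f radians off the axis. A picture is of the moment at which its call begins: read the wrist's pose just before it. camera_model takes no time and is no camera call.
- bot.hand_in(): hands the job in, once; it reports no verdict.
The state is a dict: "clock": time; "qpos": joint angles; "qvel": joint speeds; "joint_efforts": joint torques, N m; "eef_pos": TCP position; "tool_rot": TCP orientation; "force": force on the tool from outside, world axes, zero at the start; "wrist_torque": the same for the moment, N m; "width": opening from 0.0 (shut) to 1.0 (fully open).
Only numpy, scipy, OpenCV 4.12 (cv2) and the standard library are available. Lean on these libraries where they do the work, as an engineer would, in place of code of your own. Each camera call takes 0.05 s, during which the arm holds its last target.

## Working session

There is one attempt and no reset: what is moved stays moved. The work goes in short steps, Python scripts to look and compute and a tool call to move; the robot and the scene stay as the last step left them, time stands still between calls to the robot, and variables do not carry over. Pictures are saved under pics/ and viewed, and the job is handed in when it is done.

Besides the shell and the picture viewer there is one more tool, called after "Emit:" as name(argument=value, ...) on one line, values as JSON. send_rows: Moves the arm, as the interface text tells. Shifts and turns lie within -1 to 1; 1 stands for 6 cm of shift or 4 degrees of turn. Its arguments: {"type":"object","properties":{"steps":{"type":"array"}},"required":["steps"]}

```bash
mkdir -p pics; python3 - <<'E'
from plant import bot,capture,camera_model
import cv2
for n in ["scene","side","wrist"]:
    im=capture(n); cv2.imwrite(f"pics/{n}0.png",im[:,:,::-1])
    print(n,camera_model(n))
print(bot.get_obs())
E
```

```text
scene {'camera_matrix': array([[448.97296544,   0.        , 281.99540894],
       [  0.        , 448.97296544, 212.5903144 ],
       [  0.        ,   0.        ,   1.        ]]), 'eye': array([ 1.28835592, -0.20872173,  1.09934794]), 'orientation': array([ 0.76496602,  0.56582129, -0.18529732, -0.24563827])}
side {'camera_matrix': array([[455.61152671,   0.        , 272.56281854],
       [  0.        , 455.61152671, 209.22016994],
       [  0.        ,   0.        ,   1.        ]]), 'eye': array([ 0.38464818, -0.75460604,  1.04597523]), 'orientation': array([ 0.93727425, -0.10117781,  0.04305537, -0.33079641])}
wrist {'camera_matrix': array([[325.1922621 ,   0.        , 284.48913456],
       [  0.        , 325.1922621 , 213.19390463],
       [  0.        ,   0.        ,   1.        ]]), 'T_tool_cam': array([[ 9.99999837e-01, -5.73267279e-05,  5.67689957e-04,
         2.62897106e-04],
       [-5.56989852e-04, -3.13912809e-01,  9.49451651e-01,
        -1.43113106e-01],
       [ 1.23776193e-04, -9.49451813e-01, -3.13912790e-01,
         7.96676307e-02],
       [ 0.00000000e+00,  0.00000000e+00,  0.00000000e+00,
         1.00000000e+00]])}
{'clock': 0.15, 'qpos': array([ 1.15030946,  0.59999425, -0.0025284 ,  1.59997108,  0.00175484,
        0.94289804, -0.07978935]), 'qvel': array([ 0.00037175, -0.0030943 ,  0.00027908, -0.00170077, -0.00047221,
       -0.00206289,  0.00147159]), 'joint_efforts': array([ 2.94850601e-03, -7.77003908e+01,  1.56649858e+00, -2.58233482e+01,
        1.24497202e-02,  6.82955069e-03,  1.08635797e-05]), 'eef_pos': array([ 0.24423338, -0.68222836,  0.23056841]), 'tool_rot': array([-0.57793061,  0.40748297, -0.40671393,  0.57839227]), 'force': array([-2.24008093e-04,  6.11017970e-01, -5.17321857e-03]), 'wrist_torque': array([ 0.05339977, -0.00037935, -0.01801727]), 'width': 0.9987294716523452}
```

View pics/scene0.png

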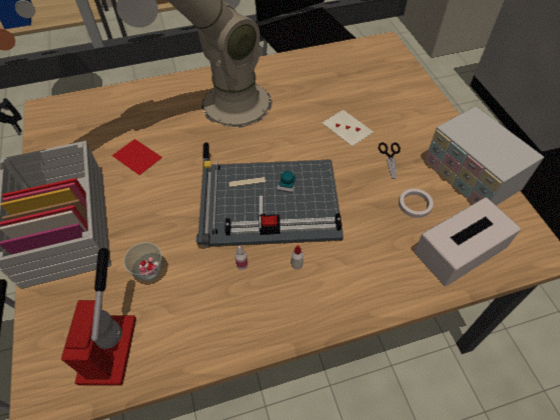

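View pics/side0.png

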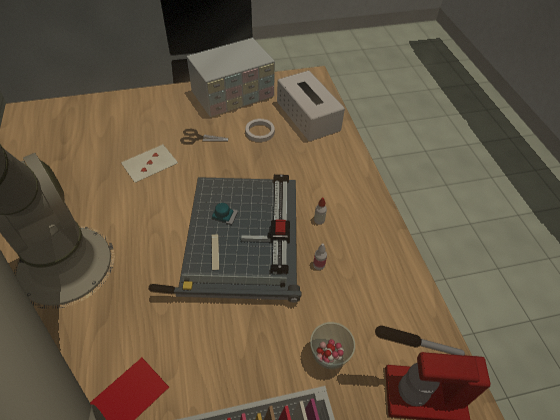

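View pics/wrist0.png

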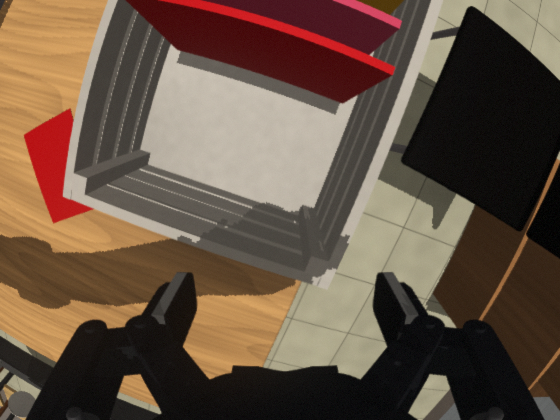

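```bash
python3 - <<'E'
from scipy.spatial.transform import Rotation as R
print(R.from_quat([-0.57793061,  0.40748297, -0.40671393,  0.57839227]).as_matrix().round(3))
E
```

```text
[[ 0.337 -0.001  0.941]
 [-0.941  0.001  0.337]
 [-0.001 -1.    -0.   ]]
```

The scene view shows the red button at about (270,224), with rail end stops at about (228,227) and (338,222). In the side view the button is at about (281,228). The wrist view doesn't show the guillotine. Next I'll measure the button and end stops by triangulation.

```bash
cat > h.py <<'E'
from plant import bot,capture,camera_model
import cv2,numpy as np
from scipy.spatial.transform import Rotation as R
def ray(n,uv):
    m=camera_model(n);K=m["camera_matrix"]
    d=np.linalg.inv(K)@[uv[0],uv[1],1.]
    return np.array(m["eye"]),R.from_quat(m["orientation"]).as_matrix()@d
def onz(n,uv,z):
    e,d=ray(n,uv);return e+d*(z-e[2])/d[2]
def tri(a,b):
    (e,d),(f,g)=ray("scene",a),ray("side",b)
    t=np.linalg.lstsq(np.c_[d,-g],f-e,rcond=None)[0]
    p,q=e+t[0]*d,f+t[1]*g
    return (p+q)/2,np.linalg.norm(p-q)
def red(im):
    h=cv2.cvtColor(im,cv2.COLOR_RGB2HSV)
    return (((h[...,0]<8)|(h[...,0]>172))&(h[...,1]>150)&(h[...,2]>60)).astype(np.uint8)
E
python3 - <<'E'
from h import *
for n,(u,v) in {"scene":(270,222),"side":(281,228)}.items():
    im=cv2.imread(f"pics/{n}0.png")
    m=red(im[:,:,::-1].copy())
    k,l,s,c=cv2.connectedComponentsWithStats(m)
    for i in range(1,k):
        if abs(c[i]-[u,v]).max()<25:
            print(n,s[i],c[i],onz(n,c[i],.062))
    w,hh=(150,110)
    x0,y0=(200,155) if n=="scene" else (175,170)
    cr=im[y0:y0+hh,x0:x0+w] if n=="scene" else im[y0:y0+130,x0:x0+140]
    cv2.imwrite(f"pics/{n}0z.png",cv2.resize(cr,None,fx=5 if n=="scene" else 4.5,fy=5 if n=="scene" else 4.5,interpolation=cv2.INTER_CUBIC))
E
```

```text
scene [261 215  16  11 149] [268.95973154 220.2147651 ] [ 0.58439414 -0.03893583  0.062     ]
side [275 220  11  14 124] [280.11290323 225.77419355] [ 0.57892273 -0.04111831  0.062     ]
side [278 233   1   1   1] [278. 233.] [ 0.56791424 -0.06338247  0.062     ]
```

View pics/scene0z.png

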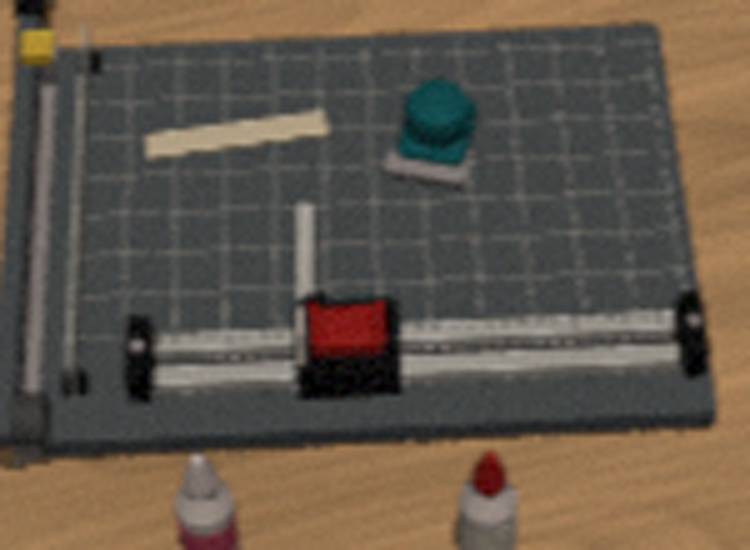

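View pics/side0z.png

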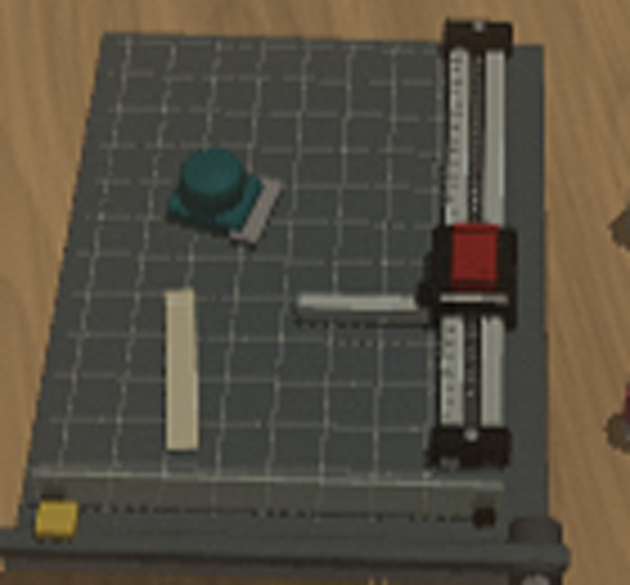

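```bash
python3 - <<'E'
from h import *
np.set_printoptions(precision=4,suppress=True)
A=tri((227.6,224),(279.4,266.4));B=tri((338.2,219),(281.7,176))
print("ends",A,B,np.linalg.norm(A[0]-B[0]))
for n,a,b in (("scene",(227.6,224),(338.2,219)),("side",(279.4,266.4),(281.7,176))):
    p,q=onz(n,a,.05),onz(n,b,.05); d=(q-p); print(n,p,q,np.linalg.norm(d),np.degrees(np.arctan2(-d[0],d[1])))
print("button",tri((268.96,220.2),(280.1,225.8)))
# board corners at z=.024 (image px)
for n,o,s,pts in (("scene",(200,155),5,[(657,28),(712,422)]),("side",(175,170),4.5,[(105,35),(542,45)])):
    for p in pts: print(n,onz(n,(o[0]+p[0]/s,o[1]+p[1]/s),.024))
# button top outline corners scene/side
for n,o,s,pts in (("scene",(200,155),5,[(306,300),(385,300),(390,352),(310,356)]),("side",(175,170),4.5,[(452,226),(496,224),(500,288),(452,290)])):
    for p in pts: print(n,onz(n,(o[0]+p[0]/s,o[1]+p[1]/s),.064))
E
```

```text
ends (array([ 0.5505, -0.1531,  0.0434]), np.float64(0.0022766794841473075)) (array([0.6289, 0.153 , 0.0459]), np.float64(0.0028395862673693253)) 0.31605646347151173
scene [ 0.5543 -0.1526  0.05  ] [0.6304 0.1529 0.05  ] 0.31479908875679635 -13.991085660801492
side [ 0.5499 -0.1582  0.05  ] [0.6284 0.1476 0.05  ] 0.3157545439833467 -14.390203498725054
button (array([ 0.5802, -0.0376,  0.0564]), np.float64(0.0009284060218005532))
scene [0.3928 0.2239 0.024 ]
scene [0.6835 0.1477 0.024 ]
side [0.3844 0.2162 0.024 ]
side [0.6719 0.1463 0.024 ]
scene [ 0.5619 -0.0553  0.064 ]
scene [ 0.5751 -0.0125  0.064 ]
scene [ 0.6101 -0.02    0.064 ]
scene [ 0.5996 -0.0634  0.064 ]
side [ 0.5704 -0.0216  0.064 ]
side [ 0.5968 -0.0256  0.064 ]
side [ 0.5879 -0.0725  0.064 ]
side [ 0.5598 -0.068   0.064 ]
```

The scene zoom shows the end-stop screws near full-picture pixels (228,224) and (338,219), with the button between them. The ends triangulate 316 mm apart, against 314 mm expected, and the button is about (0.581, -0.040). Before moving I'll check where the bottles and the tray on the right are.

```bash
python3 - <<'E'
from h import *
np.set_printoptions(precision=3,suppress=True)
print("glue_b cap",tri((297.5,250),(322,203)),"glue_a cap",tri((240,249),(321,249)))
for p in [(92,147),(103,255),(103,235),(145,275),(90,200)]: print(p,onz("scene",p,0.),onz("scene",p,.15),onz("scene",p,.25))
print(onz("side",(210,400),0),onz("side",(325,392),0.),onz("side",(325,392),0.15))
E
```

```text
glue_b cap (array([0.708, 0.004, 0.074]), np.float64(0.0020588382375262373)) glue_a cap (array([ 0.661, -0.142,  0.074]), np.float64(0.0044297284636187085))
(92, 147) [ 0.075 -0.519  0.   ] [ 0.24  -0.476  0.15 ] [ 0.351 -0.448  0.25 ]
(103, 255) [ 0.519 -0.511  0.   ] [ 0.624 -0.47   0.15 ] [ 0.694 -0.443  0.25 ]
(103, 235) [ 0.45  -0.507  0.   ] [ 0.564 -0.466  0.15 ] [ 0.641 -0.439  0.25 ]
(145, 275) [ 0.618 -0.405  0.   ] [ 0.71  -0.378  0.15 ] [ 0.771 -0.36   0.25 ]
(90, 200) [ 0.306 -0.537  0.   ] [ 0.44  -0.492  0.15 ] [ 0.529 -0.462  0.25 ]
[ 0.331 -0.431  0.   ] [ 0.583 -0.469  0.   ] [ 0.555 -0.51   0.15 ]
```

The nearest bottle is about 105 mm off the rail line, so it's clear. I'll rise, shut the fingers and turn +56° so that tool z runs along the rail.

Emit:
send_rows(steps=[[[0,-1,0],[0,0,0],0],[[0,-1,0],[0,-1,0],0],[[0,0,0],[0,-1,0],0],[[0,0,0],[0,-1,0],0],[[0,0,0],[0,-1,0],0]])

```text
clock: 0.78
eef_pos: [0.2443, -0.6824, 0.3511]
tool_rot: [-0.629, 0.322, -0.322, 0.63]
force: [-0.4, 1.0, 0.2]
width: 0.001
```

Emit:
send_rows(steps=[[[0,0,0],[0,-1,0],0],[[0,0,0],[0,-1,0],0],[[0,0,0],[0,-1,0],0],[[0,0,0],[0,-1,0],0],[[0,0,0],[0,-1,0],0]])

```text
clock: 1.4
eef_pos: [0.2443, -0.6824, 0.3509]
tool_rot: [-0.676, 0.208, -0.208, 0.676]
force: [0.5, 0.6, -0.4]
width: -0.0
```

Emit:
send_rows(steps=[[[0,0,0],[0,-1,0],0],[[0,0,0],[0,-1,0],0],[[0,0,0],[0,-1,0],0],[[0,0,0],[0,-1,0],0],[[0,0,0],[0,-1,0],0]])

```text
clock: 2.02
eef_pos: [0.2442, -0.6824, 0.3508]
tool_rot: [-0.701, 0.087, -0.087, 0.702]
force: [-0.1, 0.3, 0.2]
width: -0.002
```

```bash
cat >> h.py <<'E'
def rel(p):
    o=bot.get_obs();M=R.from_quat(o["tool_rot"]).as_matrix()
    print("tcp",o["eef_pos"].round(4),"force",o["force"].round(2),"t",round(o["clock"],2),"w",round(o["width"],3));print(M.round(3))
    s=M.T@(np.array(p)-o["eef_pos"]);print("tool shift m",s.round(4),"units",(s/.06).round(3))
    y=np.degrees(np.arctan2(M[1,2],M[0,2]));print("yaw of tool z",y)
E
python3 -c "
from h import *
rel([.581,-.040,.2])"
```

```text
tcp [ 0.2442 -0.6824  0.3508] force [-0.09  0.31  0.24] t 2.02 w -0.002
[[ 0.97  -0.     0.245]
 [-0.245  0.001  0.97 ]
 [-0.001 -1.     0.001]]
tool shift m [0.1693 0.1512 0.7052] units [ 2.822  2.519 11.754]
yaw of tool z 75.82787579870931
```

Emit:
send_rows(steps=[[[0.22,0,0.9],[0,0,0],0],[[0.22,0,0.9],[0,0,0],0],[[0.22,0,0.9],[0,0,0],0],[[0.22,0,0.9],[0,0,0],0],[[0.22,0,0.9],[0,0,0],0]])

```text
clock: 2.65
eef_pos: [0.3756, -0.4355, 0.3512]
tool_rot: [0.702, -0.088, 0.088, -0.702]
force: [0.7, 0.6, 0.5]
width: -0.001
```

Emit:
send_rows(steps=[[[0.22,0,0.9],[0,0,0],0],[[0.22,0,0.9],[0,0,0],0],[[0.22,0,0.9],[0,0,0],0],[[0.22,0,0.9],[0,0,0],0],[[0.22,0,0.9],[0,0,0],0]])

```text
clock: 3.28
eef_pos: [0.5061, -0.1904, 0.3513]
tool_rot: [0.702, -0.088, 0.088, -0.702]
force: [0.8, -0.4, -0.1]
width: -0.003
```

Emit:
send_rows(steps=[[[0.2,0.3,0.9],[0,0,0],0],[[0.2,0.3,0.9],[0,0,0],0],[[0.2,0.6,0.5],[0,0,0],0],[[0,0.9,0.4],[0,0,0],0],[[0,0.4,0],[0,0,0],0]])

```text
clock: 3.9
eef_pos: [0.5796, -0.0413, 0.1984]
tool_rot: [-0.701, 0.088, -0.086, 0.702]
force: [0.2, -0.0, 0.4]
width: 0.0
```

Emit:
send_rows(steps=[[[0,0,0],[0,0,0],0],[[0,0,0],[0,0,0],0]])

```text
clock: 4.15
eef_pos: [0.5811, -0.0441, 0.2022]
tool_rot: [0.702, -0.088, 0.089, -0.702]
force: [0.6, -0.5, 0.4]
width: 0.002
```

```bash
cat >> h.py <<'E'
def wcast(uv,z,o):
    m=camera_model("wrist");K=m["camera_matrix"];T=m["T_tool_cam"]
    a=(np.array(uv)-K[:2,2])/K[0,0];r=np.hypot(*a)
    c=np.r_[a/r*np.sin(r),np.cos(r)] if r>1e-9 else np.array([0,0,1.])
    M=R.from_quat(o["tool_rot"]).as_matrix()
    d=M@T[:3,:3]@c;e=o["eef_pos"]+M@T[:3,3]
    return e+d*(z-e[2])/d[2]
def wlook(name):
    o=bot.get_obs();im=capture("wrist");cv2.imwrite(f"pics/{name}.png",im[:,:,::-1])
    return o,im
E
python3 -c "
from h import *
rel([.581,-.040,.2])
o,im=wlook('w1')
k,l,s,c=cv2.connectedComponentsWithStats(red(im))
for i in range(1,k):
    if s[i][4]>60: print(s[i],c[i],wcast(c[i],.0635,o))
"
```

```text
tcp [ 0.5811 -0.0441  0.2022] force [ 0.58 -0.49  0.44] t 4.15 w 0.002
[[ 0.969  0.001  0.248]
 [-0.248 -0.     0.969]
 [ 0.001 -1.     0.   ]]
tool shift m [-0.0011  0.0022  0.004 ] units [-0.018  0.037  0.066]
yaw of tool z 75.66720834782951
[404 110  24  20 374] [414.84491979 119.5802139 ] [7.13263420e-01 7.75560216e-06 6.35000000e-02]
[ 266  171   33   47 1439] [282.22793607 193.79569145] [ 0.57992764 -0.03877809  0.0635    ]
[364 241  27  24 286] [374.22027972 249.80769231] [ 0.65311354 -0.11536564  0.0635    ]
[478 377  39  43 785] [497.58343949 403.94394904] [ 0.84583184 -0.48092822  0.0635    ]
```

View pics/w1.png

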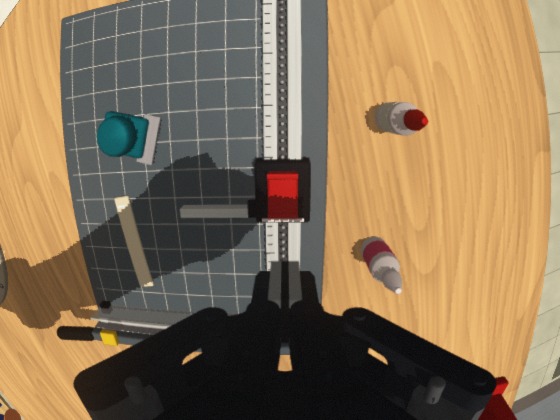

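The wrist view shows the red button centred at (282,194). That casts to about (0.580, -0.039), in agreement with the fixed cameras to within 2 mm. The shut tips are at (285,265). I'll check the button's extents and the rail direction before pressing.

```bash
python3 -c "
from h import *
np.set_printoptions(precision=4,suppress=True)
o=bot.get_obs();m=red(cv2.imread('pics/w1.png')[:,:,::-1].copy())[165:225,255:310]
print(m.sum(1),m.sum(0))
a,b=wcast((282.5,171),.0655,o),wcast((282.5,218),.0655,o);print(a,b,np.linalg.norm(a-b),(a+b)/2)
a,b=wcast((266,194),.062,o),wcast((299,194),.062,o);print(a,b,np.linalg.norm(a-b))
im=cv2.imread('pics/w1.png')[140:240,230:335];cv2.imwrite('pics/w1z.png',cv2.resize(im,None,fx=5.5,fy=5.5))
"
```

```text
[ 0  0  0  0  0  0 26 29 31 33 33 33 33 33 31 31 31 31 31 31 31 31 31 31
 31 31 31 31 31 31 31 31 30 30 30 30 30 30 30 30 30 30 30 30 30 30 30 30
 30 30 30 30 30  0  0  0  0  0  0  0] [ 0  0  0  0  0  0  0  0  0  0  0  5 24 46 46 47 47 47 47 47 47 47 47 47
 47 47 47 47 47 47 47 47 47 47 47 47 47 47 47 47 47 46 45  5  0  0  0  0
  0  0  0  0  0  0  0]
[ 0.5857 -0.0185  0.0655] [ 0.5749 -0.0607  0.0655] 0.043505483708144055 [ 0.5803 -0.0396  0.0655]
[ 0.5658 -0.0359  0.062 ] [ 0.5947 -0.0433  0.062 ] 0.02980595678426476
```

View pics/w1z.png

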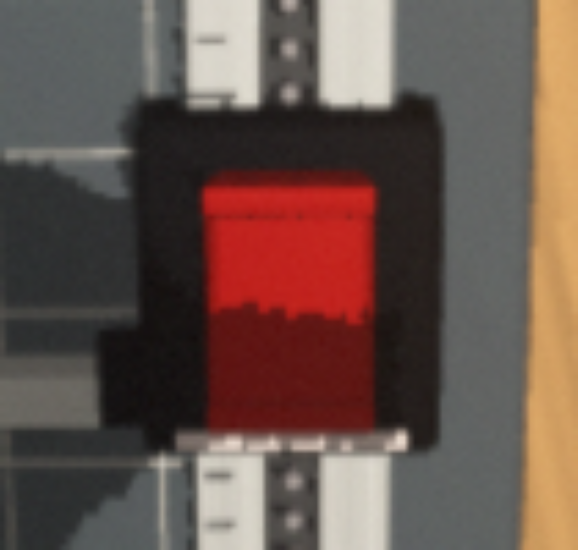

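The button measures 43.5 mm (lip included) by about 30 mm, close to the stated 42 by 28, and its centre is (0.580, -0.040). Now I'll descend above it.

Emit:
send_rows(steps=[[[-0.035,0.7,0.06],[0,0,0],0],[[0,0.8,0],[0,0,0],0],[[0,0.5,0],[0,0,0],0],[[0,0,0],[0,0,0],0],[[0,0,0],[0,0,0],0]])

```text
clock: 4.82
eef_pos: [0.5805, -0.04, 0.083]
tool_rot: [-0.702, 0.087, -0.089, 0.702]
force: [0.2, -0.3, -0.4]
width: -0.001
```

```bash
python3 -c "
from h import *
rel([.580,-.040,.062])
o,im=wlook('w2')
k,l,s,c=cv2.connectedComponentsWithStats(red(im))
for i in range(1,k):
    if s[i][4]>200: print(s[i],c[i],wcast(c[i],.0635,o))
cv2.imwrite('pics/w2z.png',cv2.resize(im[100:260,200:370,::-1],None,fx=3.5,fy=3.5))
im=capture('side');cv2.imwrite('pics/s2z.png',cv2.resize(im[150:310,200:370,::-1],None,fx=3.5,fy=3.5))
"
```

```text
tcp [ 0.5805 -0.04    0.083 ] force [ 0.15 -0.35 -0.45] t 4.83 w -0.001
[[ 0.969  0.002  0.248]
 [-0.248 -0.     0.969]
 [ 0.002 -1.     0.001]]
tool shift m [-0.0006  0.021  -0.0002] units [-0.009  0.35  -0.003]
yaw of tool z 75.66969792528985
[ 481  122   46   35 1170] [501.32735043 140.11452991] [ 0.72029624 -0.0025218   0.0635    ]
[ 258  217   53   54 2388] [283.85720268 240.8061139 ] [ 0.58221867 -0.02987545  0.0635    ]
[394 301  43  30 764] [413.04057592 315.2591623 ] [ 0.6502473  -0.10326238  0.0635    ]
```

View pics/w2z.png

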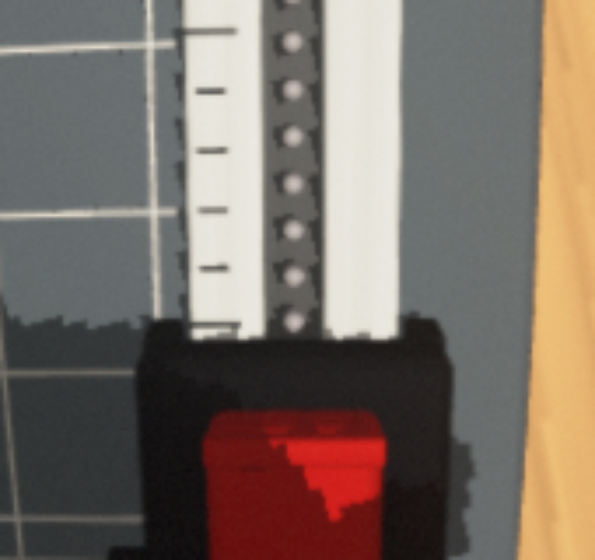

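View pics/s2z.png

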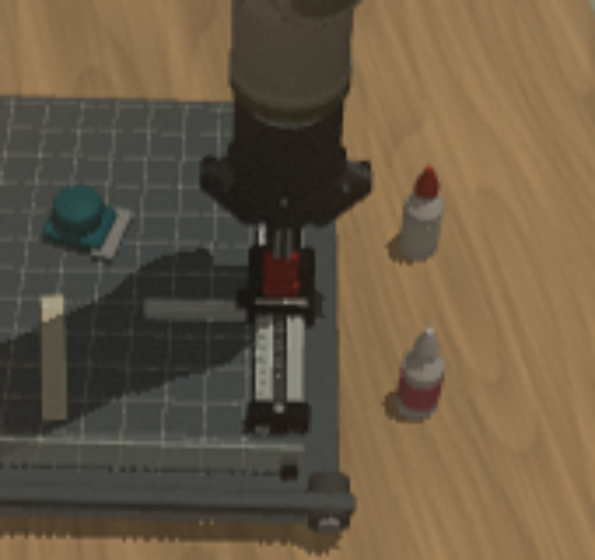

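The wrist zoom shows the far lip's top edges at about rows 225 (outer) and 233 (inner), with the rail running straight up the picture. The side view shows the shut tips over the button.

```bash
python3 -c "
from h import *
o=bot.get_obs();M=R.from_quat(o['tool_rot']).as_matrix()
for p in [(284,225),(284,233),(259,229),(310,229)]: print(p,(M.T@(wcast(p,.0655,o)-o['eef_pos'])).round(4))
"
```

```text
(284, 225) [-0.0008  0.0177  0.0201]
(284, 233) [-0.0008  0.0177  0.0155]
(259, 229) [-0.0141  0.0176  0.0178]
(310, 229) [0.013  0.0177 0.0178]
```

The lip edges lie 20.1 and 15.5 mm from the TCP, against the nominal 21 and 16, so the tip is centred to within 1 mm. Next I'll press in small steps.

Emit:
send_rows(steps=[[[-0.01,0.2,0],[0,0,0],0],[[0,0.1,0],[0,0,0],0],[[0,0,0],[0,0,0],0]])

```text
clock: 5.3
eef_pos: [0.5785, -0.0396, 0.0626]
tool_rot: [0.702, -0.088, 0.088, -0.702]
force: [-0.6, -0.0, 0.3]
width: 0.002
```

Emit:
send_rows(steps=[[[0,0.04,0],[0,0,0],0],[[0,0.04,0],[0,0,0],0],[[0,0,0],[0,0,0],0]])

```text
clock: 5.68
eef_pos: [0.5788, -0.0396, 0.0585]
tool_rot: [0.702, -0.088, 0.088, -0.702]
force: [-0.7, -0.3, 4.8]
width: 0.005
```

Emit:
send_rows(steps=[[[0,0.03,0],[0,0,0],0],[[0,0.02,0],[0,0,0],0],[[0,0,0],[0,0,0],0]])

```text
clock: 6.05
eef_pos: [0.5788, -0.0396, 0.056]
tool_rot: [0.702, -0.088, 0.088, -0.702]
force: [-4.1, 0.2, 11.8]
width: 0.002
```

The button has bottomed (z = 0.056, 12 N). I'll start the slide, gently first.

Emit:
send_rows(steps=[[[0,0,0.05],[0,0,0],0],[[0,0,0.1],[0,0,0],0],[[0,0,0.15],[0,0,0],0],[[0,0,0.15],[0,0,0],0],[[0,0,0],[0,0,0],0]])

```text
clock: 6.68
eef_pos: [0.5857, -0.0123, 0.056]
tool_rot: [-0.701, 0.087, -0.088, 0.702]
force: [-3.4, 2.9, 11.8]
width: -0.0
```

```bash
python3 -c "
from h import *
rel([.620,.114,.056])
o,im=wlook('w3')
cv2.imwrite('pics/w3z.png',cv2.resize(im[60:300,160:400,::-1],None,fx=2.4,fy=2.4))
"
```

```text
tcp [ 0.5857 -0.0123  0.056 ] force [-3.38  2.9  11.85] t 6.67 w -0.0
[[ 0.969  0.001  0.246]
 [-0.246  0.001  0.969]
 [ 0.    -1.     0.001]]
tool shift m [2.200e-03 1.000e-04 1.308e-01] units [3.70e-02 2.00e-03 2.18e+00]
yaw of tool z 75.77378260453297
```

View pics/w3z.png

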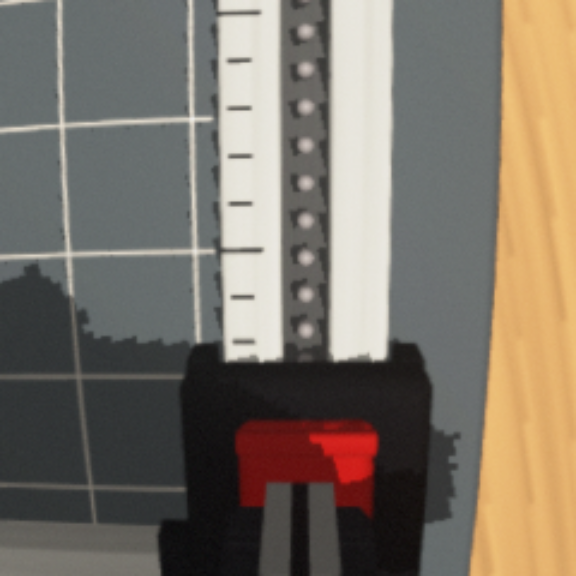

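The wrist view shows the saddle riding with the tip, with the far lip at about zoom row 435 and the tip still between the lips. I'll keep going.

Emit:
send_rows(steps=[[[0,0,0.1],[0,0,0],0],[[0,0,0.2],[0,0,0],0],[[0,0,0.2],[0,0,0],0],[[0,0,0.2],[0,0,0],0],[[0,0,0.1],[0,0,0],0]])

```text
clock: 7.35
eef_pos: [0.5973, 0.0339, 0.056]
tool_rot: [-0.702, 0.088, -0.088, 0.702]
force: [-3.5, 0.1, 12.9]
width: 0.0
```

Emit:
send_rows(steps=[[[0,0,0.2],[0,0,0],0],[[0,0,0.2],[0,0,0],0],[[0,0,0.2],[0,0,0],0],[[0,0,0.2],[0,0,0],0],[[0,0,0.1],[0,0,0],0]])

```text
clock: 7.98
eef_pos: [0.6104, 0.0864, 0.056]
tool_rot: [-0.702, 0.088, -0.088, 0.702]
force: [-4.1, 0.9, 13.0]
width: 0.001
```

```bash
python3 -c "
from h import *
rel([.620,.114,.056])
o,im=wlook('w4')
cv2.imwrite('pics/w4z.png',cv2.resize(im[60:300,160:400,::-1],None,fx=2.4,fy=2.4))
"
```

```text
tcp [0.6104 0.0864 0.056 ] force [-4.15  0.91 13.03] t 7.97 w 0.001
[[ 0.969 -0.     0.246]
 [-0.246  0.     0.969]
 [-0.    -1.     0.   ]]
tool shift m [0.0025 0.     0.0291] units [0.042 0.001 0.485]
yaw of tool z 75.75494217865716
```

View pics/w4z.png

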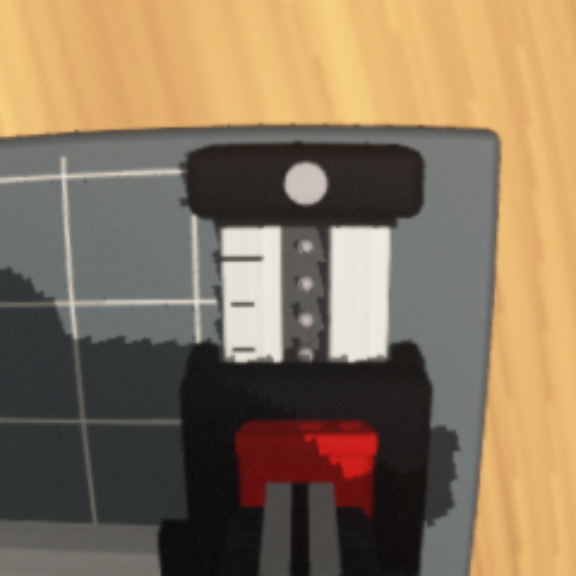

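The end stop is now visible (front edge near zoom row 225, saddle edge near row 360), leaving roughly 28 mm to go. I'll slow the approach.

Emit:
send_rows(steps=[[[0,0,0.1],[0,0,0],0],[[0,0,0.1],[0,0,0],0],[[0,0,0.1],[0,0,0],0],[[0,0,0.06],[0,0,0],0],[[0,0,0],[0,0,0],0]])

```text
clock: 8.65
eef_pos: [0.6157, 0.1074, 0.0561]
tool_rot: [-0.701, 0.088, -0.088, 0.702]
force: [-4.7, 1.8, 11.3]
width: -0.001
```

Emit:
send_rows(steps=[[[0,0,0.04],[0,0,0],0],[[0,0,0.03],[0,0,0],0],[[0,0,0],[0,0,0],0]])

```text
clock: 9.02
eef_pos: [0.6166, 0.1111, 0.0561]
tool_rot: [-0.702, 0.088, -0.088, 0.702]
force: [-5.5, 1.4, 11.4]
width: 0.001
```

```bash
python3 -c "
from h import *
rel([.620,.114,.056])
o,im=wlook('w5')
cv2.imwrite('pics/w5z.png',cv2.resize(im[60:300,160:400,::-1],None,fx=2.4,fy=2.4))
"
```

```text
tcp [0.6166 0.1111 0.0561] force [-5.54  1.4  11.36] t 9.03 w 0.001
[[ 0.969 -0.     0.246]
 [-0.246  0.     0.969]
 [-0.    -1.     0.   ]]
tool shift m [0.0026 0.0001 0.0036] units [0.043 0.001 0.061]
yaw of tool z 75.73613339612268
```

View pics/w5z.png

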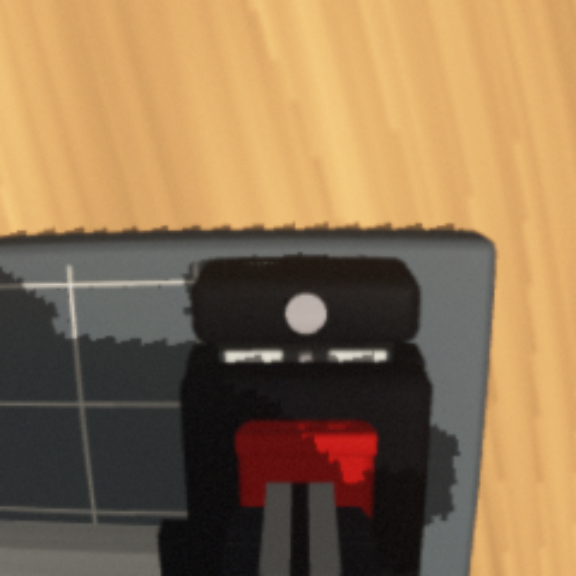

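A sliver of rail remains at about zoom row 355, about 3 mm. I'll step until the force along the rail rises.

Emit:
send_rows(steps=[[[0,0,0.03],[0,0,0],0],[[0,0,0.02],[0,0,0],0],[[0,0,0],[0,0,0],0]])

```text
clock: 9.45
eef_pos: [0.6173, 0.1139, 0.0561]
tool_rot: [-0.702, 0.088, -0.088, 0.702]
force: [-4.8, 1.7, 11.6]
width: -0.002
```

Emit:
send_rows(steps=[[[0,0,0.02],[0,0,0],0],[[0,0,0.02],[0,0,0],0],[[0,0,0],[0,0,0],0]])

```text
clock: 9.82
eef_pos: [0.6175, 0.1149, 0.056]
tool_rot: [0.702, -0.088, 0.088, -0.701]
force: [-5.2, -2.2, 12.6]
width: -0.001
```

Emit:
send_rows(steps=[[[0,0,0.03],[0,0,0],0],[[0,0,0.03],[0,0,0],0],[[0,0,0],[0,0,0],0]])

```text
clock: 10.2
eef_pos: [0.6178, 0.1154, 0.056]
tool_rot: [0.703, -0.09, 0.088, -0.7]
force: [-7.2, -9.5, 16.1]
width: 0.002
```

```bash
python3 -c "
from h import *
rel([.620,.114,.056])
o,im=wlook('w6')
cv2.imwrite('pics/w6z.png',cv2.resize(im[60:300,160:400,::-1],None,fx=2.4,fy=2.4))
"
```

```text
tcp [0.6178 0.1154 0.056 ] force [-7.23 -9.53 16.11] t 10.2 w 0.002
[[ 0.968 -0.003  0.249]
 [-0.249 -0.005  0.968]
 [-0.002 -1.    -0.006]]
tool shift m [ 0.0025 -0.     -0.0008] units [ 0.042 -0.    -0.014]
yaw of tool z 75.57867908521382
```

View pics/w6z.png

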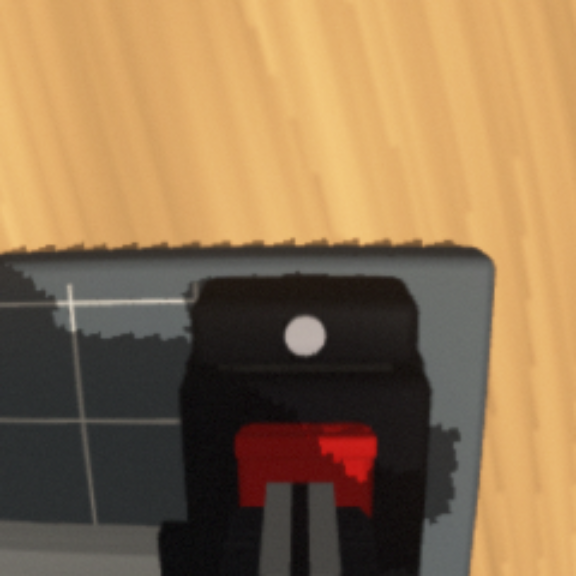

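The gap is closed and the rail force has risen to about 10 N, so the stop is hard home. I'll ease the preload slightly, keeping a small forward bias, and lift straight up.

Emit:
send_rows(steps=[[[0,0,-0.03],[0,0,0],0],[[0,-0.1,0],[0,0,0],0],[[0,-0.15,0],[0,0,0],0],[[0,-0.4,0],[0,0,0],0],[[0,-0.8,0],[0,0,0],0]])

```text
clock: 10.88
eef_pos: [0.6181, 0.1175, 0.1419]
tool_rot: [0.702, -0.089, 0.087, -0.701]
force: [2.0, 0.1, -0.4]
width: -0.002
```

Emit:
send_rows(steps=[[[0,-0.8,-0.3],[0,0,0],0],[[0,-0.3,-0.5],[0,0,0],0],[[0,0,0],[0,0,0],0],[[0,0,0],[0,0,0],0]])

```text
clock: 11.38
eef_pos: [0.607, 0.0714, 0.2083]
tool_rot: [-0.701, 0.088, -0.088, 0.702]
force: [-0.2, 0.7, 0.1]
width: 0.001
```

```bash
python3 -c "
from h import *
rel([.620,.114,.062])
o,im=wlook('w7')
k,l,s,c=cv2.connectedComponentsWithStats(red(im))
for i in range(1,k):
    if s[i][4]>200: print(s[i],c[i],wcast(c[i],.0635,o),wcast(c[i],.0575,o))
cv2.imwrite('pics/w7z.png',cv2.resize(im[60:260,180:380,::-1],None,fx=3,fy=3))
im=capture('side');cv2.imwrite('pics/s7.png',im[:,:,::-1])
"
```

```text
tcp [0.607  0.0714 0.2083] force [-0.23  0.71  0.07] t 11.38 w 0.001
[[ 0.969  0.     0.247]
 [-0.247  0.001  0.969]
 [-0.    -1.     0.001]]
tool shift m [0.002  0.1463 0.0444] units [0.034 2.439 0.74 ]
yaw of tool z 75.71046074373909
[ 269  126   33   48 1532] [285.49804178 149.42885117] [0.61825339 0.11408965 0.0635    ] [0.61808883 0.11336666 0.0575    ]
[394 235  21  23 335] [404.51343284 245.72835821] [ 0.71231339 -0.00722528  0.0635    ] [ 0.71410852 -0.0104758   0.0575    ]
```

View pics/w7z.png

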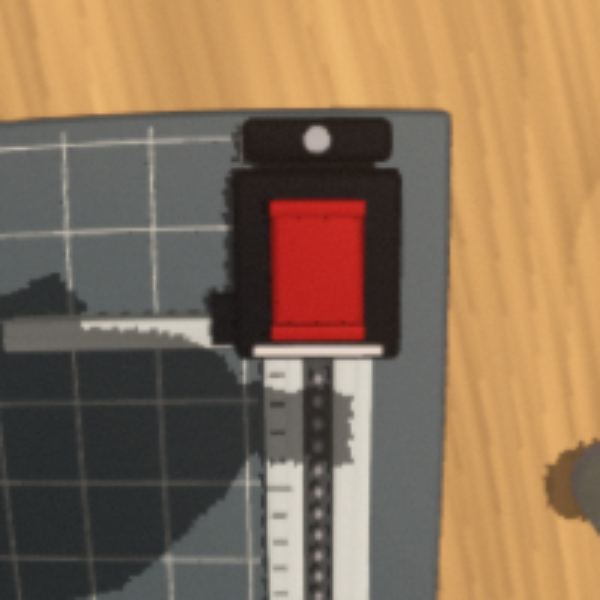

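View pics/s7.png

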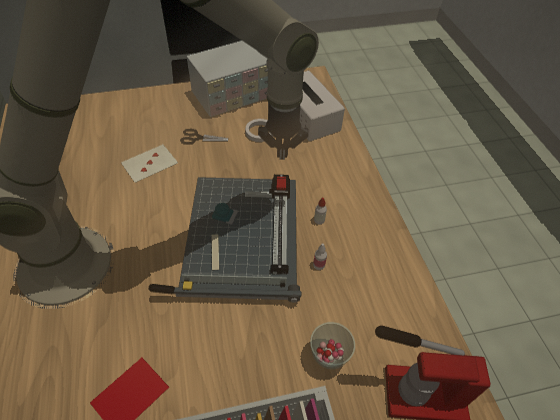

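The button stands clear of the tool and the saddle sits against the end stop, with a thin line visible between them at about zoom row 166. I'll check whether that line is a gap.

```bash
python3 -c "
from h import *
np.set_printoptions(precision=4,suppress=True)
o=bot.get_obs();im=cv2.imread('pics/w7.png');g=im.mean(2)
print(g[98:122,[266,272,278,286,292,298,304]].round().astype(int))
s=wcast((285.7,106.3),.05,o);b=(wcast((285.5,127),.0655,o)+wcast((285.5,173),.0655,o))/2
print(s,b,np.linalg.norm((s-b)[:2]), np.linalg.norm(wcast((285.5,127),.0655,o)-wcast((285.5,173),.0655,o)))
a=wcast((285,117),.052,o);c=wcast((285,178.5),.052,o);print('saddle',a,c,np.linalg.norm(a-c)); 
cv2.imwrite('pics/w7y.png',cv2.resize(im[95:130,250:320],None,fx=10,fy=10,interpolation=cv2.INTER_NEAREST)*2)
"
```

```text
[[ 87  86  84  88  84  85  90]
 [ 54  56  55  54  44  44  48]
 [ 33  32  32  33  32  30  32]
 [ 31  29  30  57  33  32  36]
 [ 33  30  38 147  35  35  36]
 [ 35  35  37 172  33  35  38]
 [ 36  35  35 176  37  39  36]
 [ 34  35  35 176  33  37  36]
 [ 34  36  35 178  33  37  34]
 [ 34  32  31 178  35  35  33]
 [ 34  33  33 177  34  35  36]
 [ 30  31  33 168  35  34  35]
 [ 32  32  30 120  33  35  34]
 [ 29  31  31  54  29  30  30]
 [ 25  27  28  28  29  28  27]
 [ 28  27  26  25  28  29  29]
 [ 33  31  30  31  33  31  48]
 [ 36  31  32  31  32  29  46]
 [ 32  30  28  27  29  28  30]
 [ 26  27  28  28  28  30  26]
 [ 31  29  30  29  32  31  30]
 [ 32  32  34  33  34  36  33]
 [ 33  35  31  32  35  35  35]
 [ 30  31  34  35  35  35  35]]
[0.6275 0.1519 0.05  ] [0.6177 0.1143 0.0655] 0.03886670634865826 0.04107811870530283
saddle [0.6244 0.1425 0.052 ] [0.6103 0.0868 0.052 ] 0.057498853996069806
```

View pics/w7y.png

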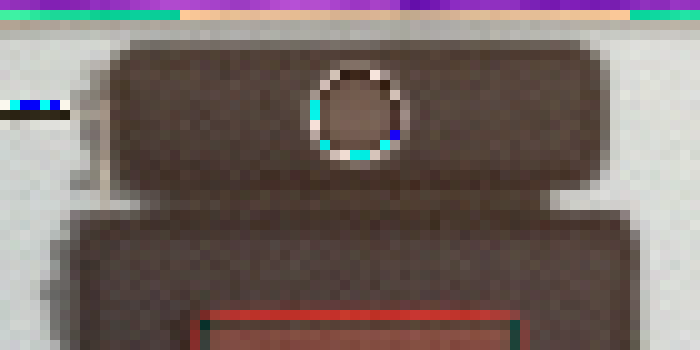

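There is a dark strip about 2–3 px wide, narrower than either block. It could be a shadowed gap or a bumper, so I'll compare w4 and take a closer look from straight above.

Emit:
send_rows(steps=[[[0,0.6,0],[0,0,0],0],[[0,0.8,0],[0,0,0],0],[[0,0.4,0],[0,0,0],0],[[0,0,0],[0,0,0],0],[[0,0,0],[0,0,0],0]])

```text
clock: 12.1
eef_pos: [0.6073, 0.0716, 0.1009]
tool_rot: [-0.701, 0.088, -0.088, 0.702]
force: [0.6, -0.4, -0.1]
width: 0.002
```

```bash
python3 -c "
from h import *
rel([.620,.114,.062])
o,im=wlook('w8')
c=np.where(red(im)[:200]);print('red rows',c[0].min(),c[0].max(),c[1].min(),c[1].max())
y=c[0].min();x=285
f=lambda a,g:np.clip(255*(a/255.)**g,0,255).astype(np.uint8)
a=f(im[max(0,y-40):y+20,x-50:x+50,::-1],.6)
b=f(cv2.imread('pics/w4.png')[110:220,225:345],.6)
cv2.imwrite('pics/w8z.png',cv2.resize(a,None,fx=7,fy=7,interpolation=cv2.INTER_NEAREST))
cv2.imwrite('pics/w4y.png',cv2.resize(b,None,fx=5,fy=5,interpolation=cv2.INTER_NEAREST))
"
```

```text
tcp [0.6073 0.0716 0.1009] force [ 0.59 -0.4  -0.1 ] t 12.1 w 0.002
[[ 0.969  0.     0.246]
 [-0.246  0.     0.969]
 [ 0.    -1.     0.   ]]
tool shift m [0.0018 0.0389 0.0442] units [0.031 0.649 0.736]
yaw of tool z 75.7501015329417
red rows 135 199 260 311
```

View pics/w8z.png

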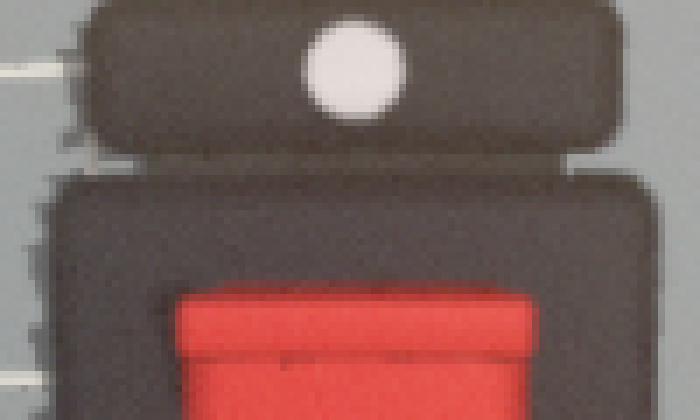

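View pics/w4y.png

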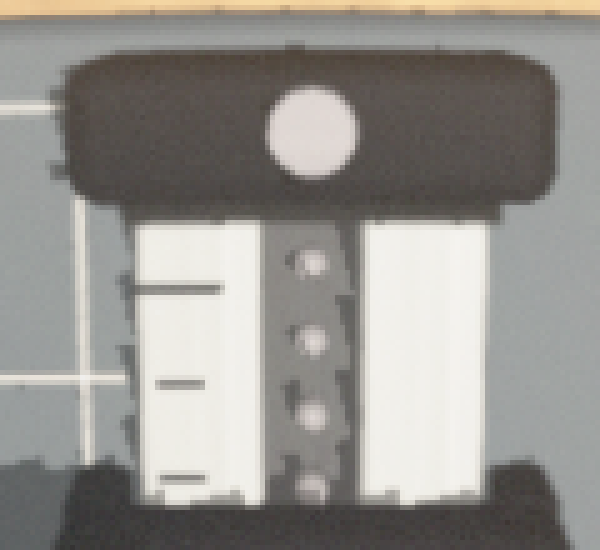

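w4 shows that the end stop carries a narrower dark bumper, wider than the rail, on its face. The strip in w8 is that bumper touching the saddle, so there is no gap. The button is 51.4 px wide, where 51.0 is expected if it is up and 49.3 if it is down, so it is up. I'll retreat and hand in.

Emit:
send_rows(steps=[[[0,-0.6,0],[0,0,0],0],[[0,-0.9,0],[0,0,0],0],[[0,-0.5,0],[0,0,0],0],[[0,0,0],[0,0,0],0],[[0,0,0],[0,0,0],0]])

```text
clock: 12.78
eef_pos: [0.6068, 0.0706, 0.2208]
tool_rot: [0.702, -0.088, 0.088, -0.702]
force: [-0.2, -0.6, -0.3]
width: -0.001
```

```bash
python3 -c "
from h import *
rel([.620,.114,.062])
print(bot.hand_in())
"
```

```text
tcp [0.6068 0.0706 0.2208] force [-0.16 -0.57 -0.3 ] t 12.78 w -0.001
[[ 0.969  0.001  0.247]
 [-0.247 -0.     0.969]
 [ 0.001 -1.    -0.   ]]
tool shift m [0.0019 0.1588 0.0453] units [0.032 2.647 0.756]
yaw of tool z 75.6862644672122
the job is handed in; nothing more can be done
None
```

The paper stop is fully home against the outer end stop and the release button is back up. I handed the job in at 12.8 s. With the fingers shut I pressed the button right down (about 12 N), slid the stop about 160 mm along the rail, then lifted straight off.

**Last checks:**
- **Home:** the force along the rail rose to about 10 N against the end stop. The wrist view shows the saddle touching the end stop's bumper.
- **Button position:** it measured (0.618, 0.114), against my estimate of (0.620, 0.114) for home.
- **Button up:** its apparent width was 51.4 px, where 51.0 is expected if up and 49.3 if down. I took that as locked and did not push the stop to test it.
- **Bystanders and tool:** nothing else was touched, and the tool is clear with no contact force.

**One disagreement:** the distance from the end-stop screw to the button centre measured 38.9 mm, against 37 mm if the screw is at the middle of the end-stop block. The closer view showed no gap, so I put this down to that bumper on the end stop's face.

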